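# Close the oil tank of the riveting press

### The job

The oil tank has been filled. Draw the funnel out of its slanting filler neck and stand it upright in the open steel tray, setting it down rather than dropping it; then swing the hinged cap over onto the neck until it is fully shut, and screw it clockwise as far as it will go. Let go of everything and leave the other things on the bench where they are.

Things in the scene. Friction and masses are not known exactly. Their poses are not given: they have to be found in the camera images.
- tank: Grey sheet-metal oil tank, 180 (x) x 200 (y) x 120 mm high, fixed to the bench; a blue motor (64 mm thick) lies along y on the rear of its top, up to 184 mm above the bench. Origin: centre of its underside; z up, the front with the filler neck faces -x. It stands at the robot's left or right.
- neck: Steel filler neck on the front of the tank's top: tube 60 mm outside, 48 mm bore, 55 mm long, fixed to the tank, leaning forward (towards the robot) 32 degrees from vertical. Origin: centre of its lower end; z along the neck out of the mouth, y level, towards the cap's hinge, x square to both, away from the robot.
- neck_mouth (a point): Centre of the neck's open mouth, 55 mm along the neck's z; same axes as the neck.
- funnel: Loose aluminium funnel, about 0.16 kg, 117 mm long: round spout 42 mm thick, 36 mm long, with a flat end it can stand on; 56 mm collar that rests on the neck's mouth; cone opening to 84 mm at 80 mm up. Origin: centre of the spout's end; z towards the handle. Starts in the neck, axes parallel to the neck's, spout 36 mm inside the mouth with 3 mm of play all round, not fastened.
- funnel_grip (a point): Middle of the funnel's straight handle bar, 110 mm from the spout's end on the funnel's axis; axes as the funnel. The bar bridges the mouth: 10 mm thick (x), 82 mm long (y), 14 mm high, 23 mm free between bar and rim, a thin post at either end.
- tray: Open square steel tray fixed to the bench, 180 x 180 mm outside, walls 4 mm thick and 22 mm high, floor 4 mm thick. Origin: centre of its underside. It stands on the other side from the tank.
- cap_strap (a joint): Hinge of the cap's strap, rad: 0 with the cap shut on the neck, 1.95 to 2.1 at the start (folded outwards, its bar sticking out sideways, outer corner about 70 mm beyond and 45 to 55 mm above the hinge line in neck axes), at most 2.15. The hinge line is parallel to the neck's x through y = +52 mm, z = 55 mm; swings up and over onto the mouth. Stays where left, about 0.1 N m moves it.
- cap (a joint): Turn of the cap about its own axis on the strap, rad: 0 to 0.2 at the start (loose), grows clockwise as seen from outside, stops at 2.36 (tight). It sinks 1.7 mm per rad. Turning takes about 0.15 N m and it stays where it is left.
- cap_grip (a point): Middle of the finger bar on the cap, a black disc 74 mm across, centre 52 mm from the hinge line. The bar across its top is 14 mm thick, 48 mm long, 30 mm high. This point is on the cap's axis, 22 mm above its top face, 8 mm below the bar's top, 34 mm outside the mouth when shut and loose. z: out along the cap's axis; y: along the bar, which points to the hinge when shut with turn 0.
- hammer: Hammer lying on the bench; loose bystander, not to be moved. Origin at its underside.
- screwdriver: Screwdriver lying on the bench; loose bystander, not to be moved. Origin at its underside.
- wrench: Wrench lying on the bench; loose bystander, not to be moved. Origin at its underside.
- water_bottle: Clear bottle, 64 mm across, 200 mm tall, standing; loose bystander, not to be moved. Origin at its underside.
- glue_jar: White jar, 52 mm across, 75 mm tall, standing in front of the tank and tray; loose bystander, not to be moved. Origin at its underside.
- carton: Small open cardboard box, 130 x 100 x 50 mm; loose bystander, not to be moved. Origin at its underside.
- pipe_coupling: Short dark steel cylinder, 44 mm across, 60 mm tall, standing behind the tank and tray; loose bystander, not to be moved. Origin at its underside.

How it is judged:
On the way, in this order (a step that is already met when the one before it is completed fails the run):
1. the funnel stands upright and released in the tray (x of funnel in the frame of tray between -0.068 and 0.068 m and y of funnel in the frame of tray between -0.068 and 0.068 m and z of funnel in the frame of tray below 0.012 m and angle between funnel's own z axis and vertical below 0.15 rad and linear speed of funnel below 0.03 m/s and contact force between the fingers and funnel below 0.1 N), for 0.2 s.
2. the cap is swung fully shut on the neck, not yet screwed on (value of joint cap_strap below 0.06 rad and value of joint cap below 1 rad), for 0.1 s.
3. the cap is screwed tight (value of joint cap_strap below 0.06 rad and value of joint cap above 2.15 rad), for 0.2 s.
At the end, for the whole second after the job is handed in: The funnel stands in the tray at rest, on its spout (its origin under 12 mm above the tray's underside and within 68 mm of the tray's centre along each tray axis), within 0.15 rad of upright and released; the cap is shut (hinge under 0.06 rad) and screwed to at least 2.15 rad of its 2.36 (all of step 1 and all of step 3); the robot touches nothing.
It fails at once if a bystander on the bench was shifted by more than 30 mm (distance of any of hammer, screwdriver, wrench, water_bottle, glue_jar, carton, pipe_coupling from where it was at the start of the episode above 0.03 m).
It fails at once if the funnel was dropped (moving faster than 0.7 m/s with no finger on it, a fall of about 25 mm) (linear speed of funnel above 0.7 m/s and contact force between the fingers and funnel below 0.1 N).
It also fails if it takes over 72 s, if anything falls off the work surface, if the arm or the gripper's body presses on something with over 40 N, if the wrist force passes 120 N, or if a joint passes its speed limit or range.

### The arm

A 6-joint arm with a two-finger parallel gripper is mounted at the origin on the work surface. World frame = base frame: x ahead of the robot, y to its left, z up, the work surface at z = 0. Lengths are in m, angles in rad, forces in N, time in s.
With the tool pointing down it reaches from about 0.3 to 0.875 m from the base axis. Payload 4.2 kg.
Tool frame: the origin (TCP) lies on the centre line of the jaws, within the pads' length; the fingertips stand 17 mm ahead of it and the grasp point (between the pads) lies 2 mm behind it; z points along the fingers, y is the line along which they close (so a half turn about z gives the same grasp; the last joint's range is limited). The gripper opens to 85 mm and grips with 20 to 120 N. Pads are 22 mm wide; open, the fingers measure 114 mm over their backs; the gripper's body (76 mm by 85 mm) begins 54 mm behind the grasp point. The pads swing forward as they close: fully open they stand 13 mm farther back than shut.
Start: joints at [-1.12, 0.32, 1.565, -0, 1.257, -0.02], TCP at [0.261, -0.512, 0.248] pointing down, gripper open.
Joint ranges: [-3.11, 3.11], [-0.84, 2.01], [0.21, 2.61], [-1.34, 4.49], [0.05, 2.63], [-2.56, 2.56]. Speed limits (rad/s): [2.57, 2.57, 3.14, 3.14, 3.14, 3.14].

### API

Orientations are given as a unit quaternion [x, y, z, w].
In Python, from workcell import * gives the robot as it stands. Calls block until the motion is done:
- move_ptp(position, orientation): joint-space move of the TCP to a pose.
- move_l(position, max_speed=0.15, rotation=None): straight line of the TCP; rotation=None keeps the orientation; max_speed is the mean speed in m/s.
- goto_joints(angles): joint-space move.
- set_gripper(opening): opening from 0.0 (shut) to 1.0 (fully open); the grip force is fixed at half the most; returns when the fingers have stopped.
- sleep(seconds).
- solve_ik(position, orientation): joint angles nearest the present ones, or None.
- get_state(): the state.
- grab_frame(name): name is "scene" or "top" or "wrist"; returns a dict with "img" (480x640x3 uint8, red, green, blue), "mtx" (3x3 intrinsics, pixels), "D" ([k1, k2, p1, p2, k3] as OpenCV has them; the pictures are not rectified), "R" (3x3) and "t" (3): a world point X has camera coordinates R X + t. Camera axes: x right, y down, z forward; pixel columns grow to the right and rows downward; lengths in m; the calibration is good to about 2 mm. A picture is of the moment at which its call begins. There is no depth.
A pose or a line that the arm cannot do raises MotionError and nothing moves.
- finish_job(): hands the job in; it is judged then, once.
Trained networks look in a picture, given as the dict that the camera call returned (one of the last four; its "shot" number tells which), for a name from the list of things; names that differ only in an ending like _2 or _b are one class to them, and where a whole thing is asked for, a point or a joint stands for the part that bears it (a point fixed in the world has none). Each returns a list of dicts, best first, with "conf" (0 to 1); they miss things now and then, are a little off and sometimes report something else, mostly with a low value. They report only what shows in the picture. A call takes as long as a camera call.
- look_for(picture, query): "position" ([x, y, z] in m, in world coordinates, good to about 4 mm: the middle of the surface that is visible of it).
- spot_point(picture, query): "position" ([x, y, z] in m, in world coordinates, good to about 4 mm: a listed point, or the origin of a listed thing).
The state is a dict: "time_s": time; "joints": joint angles; "qvel": joint speeds; "joint_efforts": joint torques, N m; "position": TCP position; "tool_rot": TCP orientation; "force": force on the tool from outside, world axes, zero at the start; "moment": the same for the moment, N m; "opening": opening from 0.0 (shut) to 1.0 (fully open); "grasp_force": force on a finger pad.
Only numpy, scipy, OpenCV 4.12 (cv2) and the standard library are available. Lean on these libraries where they do the work, as an engineer would, in place of code of your own. Each camera call takes 0.05 s, during which the arm holds its last target. There are 200 camera calls.

## Working session

There is one attempt and no reset: what is moved stays moved. The work goes in short steps, each a Python script; the robot and the scene stay as the last script left them, time stands still between calls to the robot, and variables do not carry over. Pictures are saved under pics/ and viewed, at most 10 in all, crops included, and the job is handed in when it is done.

```bash
ls; mkdir -p pics
python3 - <<'E'
from workcell import *
import cv2,numpy as np
s=get_state();print(s['time_s'],s['position'],s['tool_rot'],s['opening'])
for n in ["scene","top"]:
    f=grab_frame(n);cv2.imwrite(f"pics/{n}0.png",f["img"][:,:,::-1])
    for q in ["tank","neck","neck_mouth","funnel","funnel_grip","tray","cap_strap","cap","cap_grip","glue_jar","water_bottle","carton","pipe_coupling","hammer","screwdriver","wrench"]:
        try:
            r=spot_point(f,q);print(n,q,[(np.round(a["position"],3).tolist(),round(a["conf"],2)) for a in r[:2]])
        except Exception as e: print(q,e)
E
```

```text
pics
0.0 [ 0.260638   -0.51204637  0.24746129] [ 9.72422389e-01  2.33224998e-01 -1.82696745e-04 -8.74018607e-04] 0.9989624537902239
scene tank [([0.613, -0.15, 0.001], 0.58)]
scene neck [([0.56, -0.138, 0.12], 0.73)]
scene neck_mouth [([0.61, -0.152, -0.0], 0.6), ([0.533, -0.131, 0.167], 0.55)]
scene funnel []
scene funnel_grip [([0.493, -0.124, 0.231], 0.62)]
scene tray [([0.581, 0.136, -0.001], 0.74), ([0.354, -0.361, -0.001], 0.52)]
cap_strap it knows: cap_grip, carton, funnel, funnel_grip, glue_jar, hammer, neck, neck_mouth, pipe_coupling, screwdriver, tank, tray, water_bottle, wrench
cap it knows: cap_grip, carton, funnel, funnel_grip, glue_jar, hammer, neck, neck_mouth, pipe_coupling, screwdriver, tank, tray, water_bottle, wrench
scene cap_grip [([0.544, -0.028, 0.193], 0.95)]
scene glue_jar [([0.394, 0.017, -0.002], 0.76)]
scene water_bottle [([0.647, 0.404, 0.003], 0.78)]
scene carton [([0.572, -0.41, 0.001], 0.58)]
scene pipe_coupling [([0.783, -0.004, -0.002], 0.57), ([0.339, 0.359, -0.002], 0.43)]
scene hammer [([0.35, -0.36, -0.001], 0.63)]
scene screwdriver [([0.333, 0.3
[... 422 characters left out ...]
pe_coupling, screwdriver, tank, tray, water_bottle, wrench
cap it knows: cap_grip, carton, funnel, funnel_grip, glue_jar, hammer, neck, neck_mouth, pipe_coupling, screwdriver, tank, tray, water_bottle, wrench
top cap_grip [([0.546, -0.024, 0.196], 0.6)]
top glue_jar [([0.392, 0.017, -0.0], 0.6)]
top water_bottle [([0.648, 0.402, 0.002], 0.77), ([0.396, 0.017, 0.002], 0.66)]
top carton [([0.575, -0.408, -0.006], 0.86)]
top pipe_coupling [([0.788, 0.001, 0.001], 0.66)]
top hammer [([0.353, -0.36, -0.001], 0.94), ([0.583, 0.132, 0.001], 0.22)]
top screwdriver [([0.336, 0.354, -0.002], 0.77), ([0.647, 0.401, 0.001], 0.4)]
top wrench [([0.441, 0.43, -0.003], 0.93), ([0.607, -0.152, 0.002], 0.64)]
```

View pics/scene0.png

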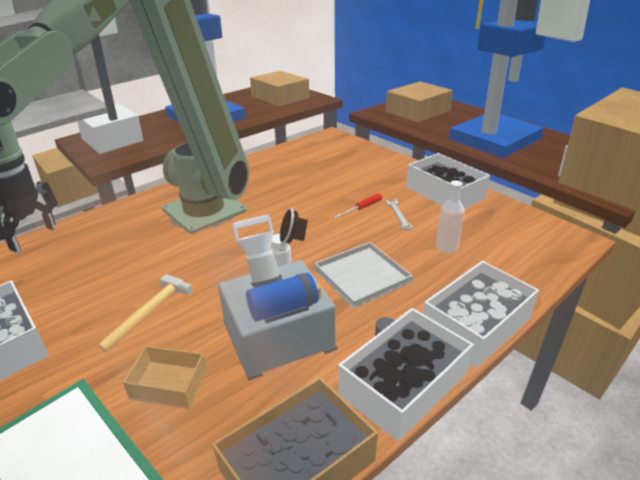

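View pics/top0.png

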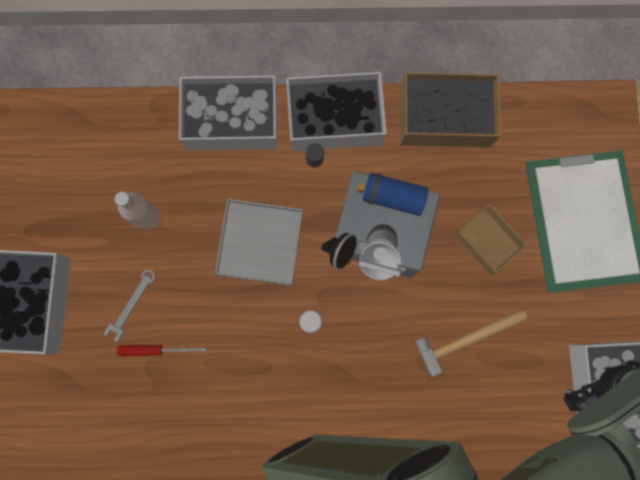

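The scene view shows the tank with the funnel's bar at about (252,222) and the open cap at (295,225). The top view shows the tank yawed about -14.5° with its neck at (380,255), the tray at (260,242) yawed about -7°, and the jar at (310,321). The numbers agree with the given heights, so I'll move to the pre-grasp pose and look again there.

```bash
cat > h.py <<'E'
from workcell import *
import cv2,numpy as np
from scipy.spatial.transform import Rotation as Ro
psi=np.radians(-14.5)
RN=Ro.from_euler('z',psi)*Ro.from_euler('y',-np.radians(32))   # neck axes
N0=np.array([.5607,-.1375,.120])
def W(x,y,z): return N0+RN.apply(np.array([x,y,z])/1000)         # neck mm -> world
FLIP=Ro.from_euler('x',np.pi)
TN=lambda g,s=1: RN*FLIP*Ro.from_euler('z',g)   # tool z = -neck z; g=rotation about tool z
def q(R): return R.as_quat()
def st(*k):
    s=get_state(); print(round(s['time_s'],2),np.round(s['position'],4),'F',np.round(s['force'],1),'op',round(s['opening'],3),'g',np.round(s['grasp_force'],1),'q6',round(s['joints'][5],2)); return s
def look(f,names,n=1):
    out={}
    for k in names:
        for a in spot_point(f,k)[:1]: out[k]=np.array(a['position']); print(k,np.round(a['position'],4),'neck mm',np.round(RN.inv().apply(a['position']-N0)*1000,1),round(a['conf'],2))
    return out
E
python3 - <<'E'
from h import *
for g in (90,-90):
  for z in (215,129): 
    j=solve_ik(W(0,0,z-2),q(TN(np.radians(g)))); print(g,z,None if j is None else np.round(j,2))
# screw range: bar turn 0..2.4 at cap, z 89
for g in (90,-90):
  for t in (0,.6,1.2,1.8,2.4):
    j=solve_ik(W(0,0,87),q(TN(np.radians(g)+t))); print('screw',g,t,None if j is None else np.round(j,2))
E
```

```text
90 215 None
90 129 None
-90 215 [-0.27 -0.13  2.06  0.01  0.65 -0.02]
-90 129 [-0.27  0.02  2.12  0.02  0.44 -0.02]
screw 90 0 None
screw 90 0.6 None
screw 90 1.2 [-0.26  0.1   2.14  0.02  0.34 -1.97]
screw 90 1.8 [-0.26  0.1   2.14  0.02  0.34 -1.37]
screw 90 2.4 [-0.26  0.1   2.14  0.02  0.34 -0.77]
screw -90 0 [-0.26  0.1   2.14  0.02  0.34 -0.03]
screw -90 0.6 [-0.26  0.1   2.14  0.02  0.34  0.57]
screw -90 1.2 [-0.26  0.1   2.14  0.02  0.34  1.17]
screw -90 1.8 [-0.26  0.1   2.14  0.02  0.34  1.77]
screw -90 2.4 [-0.26  0.1   2.14  0.02  0.34  2.37]
```

Run:
```python
from h import *
R=q(TN(-np.pi/2))
move_ptp(W(0,0,235),R); st()
f=grab_frame("wrist");cv2.imwrite("pics/w1.png",f["img"][:,:,::-1])
np.savez("w1.npz",**{k:f[k] for k in("mtx","D","R","t")})
look(f,["funnel_grip","funnel","neck","neck_mouth","cap_grip"])
for n in("top","scene"):
    print(n);look(grab_frame(n),["funnel_grip","funnel","neck","neck_mouth","cap_grip"])
# expected pixels of grip ends
P=np.array([W(0,-41,129),W(0,0,129),W(0,41,129)])
print(cv2.projectPoints(P,cv2.Rodrigues(f["R"])[0],np.array(f["t"]),f["mtx"],np.array(f["D"]))[0].reshape(-1,2))
```

```text
3.15 [ 0.4405 -0.1069  0.3194] F [ 0.6  0.3 -0.1] op 1.0 g 0.0 q6 -0.02
funnel_grip [ 0.4943 -0.1175  0.2293] neck mm [ -0.8   2.7 129.4] 0.76
funnel [ 0.5515 -0.1326  0.1358] neck mm [-0.2  2.4 18.8] 0.82
neck_mouth [ 0.4976 -0.1181  0.2289] neck mm [  1.8   3.  127.3] 0.36
cap_grip [ 0.5452 -0.0222  0.1891] neck mm [ -0.6 107.7  81.9] 0.95
top
funnel_grip [ 0.4992 -0.1172  0.2252] neck mm [  0.9   4.3 123.5] 0.66
funnel [ 0.5495 -0.1347  0.1348] neck mm [-1.9 -0.1 18.7] 0.66
neck_mouth [ 0.5312 -0.1295  0.1601] neck mm [-4.7  0.4 50.2] 0.64
cap_grip [ 0.5454 -0.028   0.1959] neck mm [  4.4 102.2  86.7] 0.69
scene
funnel_grip [ 0.493  -0.1216  0.2292] neck mm [ -1.1  -1.6 129.4] 0.87
neck [ 0.5598 -0.1408  0.1205] neck mm [ 0.2 -3.4  0.4] 0.67
neck_mouth [ 0.5318 -0.1306  0.1671] neck mm [-0.2 -0.6 55.7] 0.68
cap_grip [ 0.5466 -0.0267  0.1923] neck mm [  3.2 103.7  83.2] 0.92
[[310.57105132 302.02156668]
 [310.42974452 242.19045425]
 [310.27588098 176.56099398]]
```

View pics/w1.png

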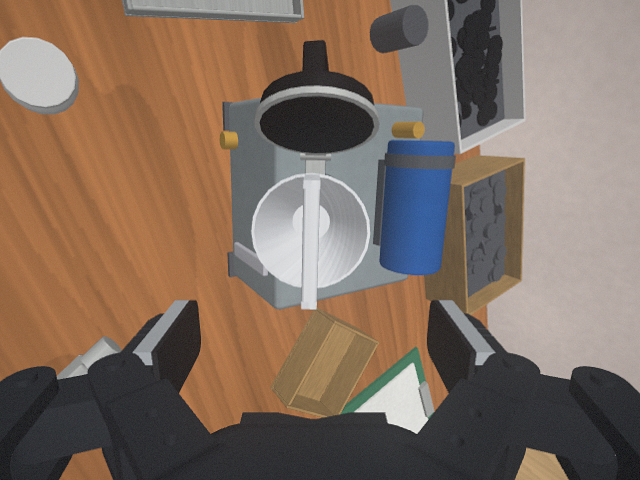

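The bar shows from (309,305) to (312,178), against a predicted (311,302) to (310,177). That is well within what the grip needs, so I'll grasp it.

Run:
```python
from h import *
move_l(W(0,0,128),0.12); st()
set_gripper(0.0); s=st()
if s['opening']>0.03:
    move_l(W(0,0,132),0.03); st()
    move_l(W(0,0,205),0.1); st()
    f=grab_frame("wrist");cv2.imwrite("pics/w2.png",f["img"][:,:,::-1])
```

```text
5.09 [ 0.4952 -0.1205  0.2291] F [-0.   0.4  1. ] op 0.999 g 0.0 q6 -0.02
5.77 [ 0.4946 -0.1204  0.2283] F [-2.4  0.3  1.4] op 0.103 g 59.5 q6 -0.02
6.05 [ 0.4928 -0.1199  0.2318] F [-0.3 -0.1 -2. ] op 0.101 g 58.9 q6 -0.02
6.93 [ 0.4553 -0.1103  0.2933] F [-0.3 -0.4 -1.7] op 0.098 g 58.9 q6 -0.02
```

View pics/w2.png

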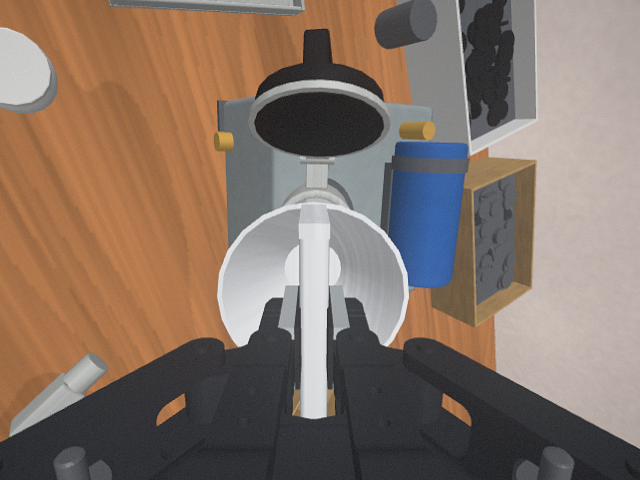

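The funnel is held squarely, with its bar between the pads at (313,310). Next I'll carry it over high and set it down on contact.

Run:
```python
from h import *
V=Ro.from_euler('z',psi)*FLIP*Ro.from_euler('z',-np.pi/2)
move_l([0.44,-0.10,0.40],0.2); 
move_ptp([0.45,-0.02,0.42],q(V)); 
move_ptp([0.58,0.165,0.24],q(V)); st()
move_l([0.58,0.165,0.135],0.12); s0=st()
z=0.125
move_l([0.58,0.165,0.122],0.06)
for z in np.arange(0.120,0.1075,-0.001):
    move_l([0.58,0.165,z],0.02); s=get_state()
    if s['force'][2]-s0['force'][2]>2.5: break
print('contact',z);st()
f=grab_frame("scene");look(f,["funnel","tray"]);cv2.imwrite("pics/s3.png",cv2.resize(f["img"][200:330,280:440,::-1],None,fx=4,fy=4))
f=grab_frame("top");look(f,["funnel","tray"])
```

```text
9.49 [0.5803 0.1641 0.2416] F [-1.2  0.4 -2. ] op 0.099 g 58.8 q6 0.51
10.52 [0.5806 0.1651 0.1359] F [ 0.2  1.1 -1.4] op 0.106 g 58.8 q6 0.51
contact 0.11299999999999999
12.88 [0.5802 0.165  0.1136] F [-0.6 -1.3  2.6] op 0.101 g 59.5 q6 0.51
funnel [0.5785 0.1655 0.0032] neck mm [-111.6  297.8  -68. ] 0.91
tray [0.5777 0.132  0.0014] neck mm [-106.1  265.2  -73.5] 0.91
funnel [ 0.5813  0.1327 -0.    ] neck mm [-104.   266.8  -76.5] 0.53
tray [0.5825 0.1351 0.0029] neck mm [-102.   269.4  -74.3] 0.67
```

View pics/s3.png

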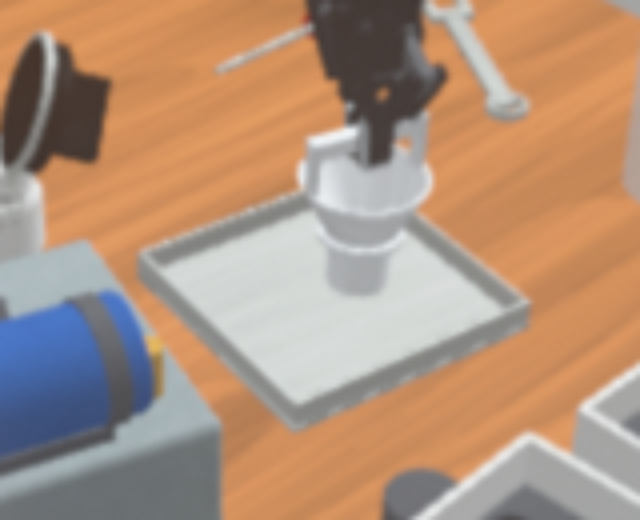

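The funnel's spout rests on the tray floor, upright, at (358,275) in the crop. I'll release it and retreat, then push the cap over with closed fingers following the arc about the hinge line.

Run:
```python
from h import *
set_gripper(1.0); sleep(0.2)
move_l([0.58,0.165,0.24],0.12); st()
f=grab_frame("wrist");look(f,["funnel","tray"])
set_gripper(0.0)
R=TN(-np.pi/2)
def tip(y,z): return W(0,52+y+12,55+z+17)   # finger corner at hinge-relative (y,z) mm
move_ptp(tip(100,110),q(R)); 
move_l(tip(100,26),0.15); st()
ok=True
for a in np.arange(2.1,-0.01,-0.15):
    c,s=np.cos(a),np.sin(a)
    move_l(tip(-52*c+42*s,52*s+42*c+(4 if a<0.3 else 0)),0.1)
    F=np.array(get_state()['force']); print(round(a,2),np.round(RN.inv().apply(F),1))
    if np.linalg.norm(F)>20: ok=False;break
st()
f=grab_frame("scene");cv2.imwrite("pics/s4.png",cv2.resize(f["img"][180:340,180:420,::-1],None,fx=3,fy=3));look(f,["cap_grip","funnel"])
```

```text
15.32 [0.5795 0.1649 0.2391] F [ 0.5 -0.4  0.9] op 0.997 g 0.0 q6 0.51
funnel [0.5832 0.1674 0.0041] neck mm [-107.7  300.8  -69.4] 0.55
17.57 [0.5523 0.0346 0.2032] F [ 0.3 -0.7 -0.3] op -0.002 g 0.0 q6 0.8
2.1 [-0.3 10.   7.6]
1.95 [1.3 3.4 1.5]
1.8 [0.2 0.  0.2]
1.65 [ 0.4 -0.5 -0.3]
1.5 [ 1.6 -0.2  0.9]
1.35 [1.  0.7 0.3]
1.2 [-0.6 -0.5 -1.2]
1.05 [-0.2  0.4 -0. ]
0.9 [0.7 0.  0.4]
0.75 [-0.8  0.6  0.4]
0.6 [ 0.  -0.5  0.3]
0.45 [-0.  -0.3 -0.1]
0.3 [-0.3 -0.3  0.5]
0.15 [-0.3  0.1  0.7]
0.0 [-0.2  0.4 -0.1]
21.6 [ 0.503  -0.1101  0.2199] F [-0.   0.4 -0.2] op -0.002 g 0.0 q6 0.05
cap_grip [ 0.5119 -0.1258  0.1977] neck mm [-1.4 -0.9 92.5] 0.95
```

View pics/s4.png

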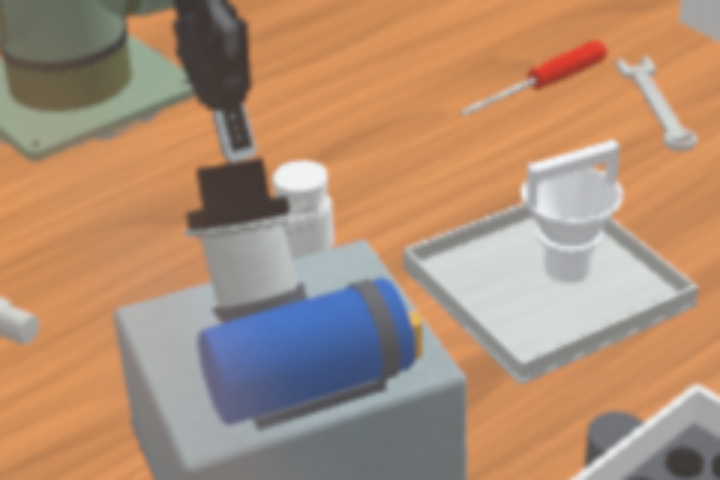

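The funnel stands upright in the tray at (568,225), and the cap lies on the neck at (235,205). I'll press it fully shut, then look from the wrist before gripping.

Run:
```python
from h import *
R=TN(-np.pi/2)
move_ptp(W(0,-8,122),q(R)); s0=get_state()
for z in np.arange(120,109,-1.):
    move_l(W(0,-8,z),0.03); F=RN.inv().apply(np.array(get_state()['force'])-s0['force'])
    if F[2]>8: break
print('press z',z,'expected ~114',np.round(F,1)); sleep(0.2)
move_l(W(0,0,150),0.15); set_gripper(1.0)
f=grab_frame("wrist");cv2.imwrite("pics/w5.png",f["img"][:,:,::-1]);look(f,["cap_grip"])
P=np.array([W(0,-24,97),W(0,24,97)])
print(cv2.projectPoints(P,cv2.Rodrigues(f["R"])[0],np.array(f["t"]),f["mtx"],np.array(f["D"]))[0].reshape(-1,2)); st()
```

```text
press z 112.0 expected ~114 [-2.  -2.8 11.7]
cap_grip [ 0.5148 -0.1246  0.1941] neck mm [-1.2  1.  88.1] 0.82
[[310.54289839 316.78602767]
 [310.3933845  226.01322648]]
25.74 [ 0.4837 -0.1176  0.2472] F [ 0.3  0.7 -0. ] op 1.001 g 0.0 q6 -0.02
```

View pics/w5.png

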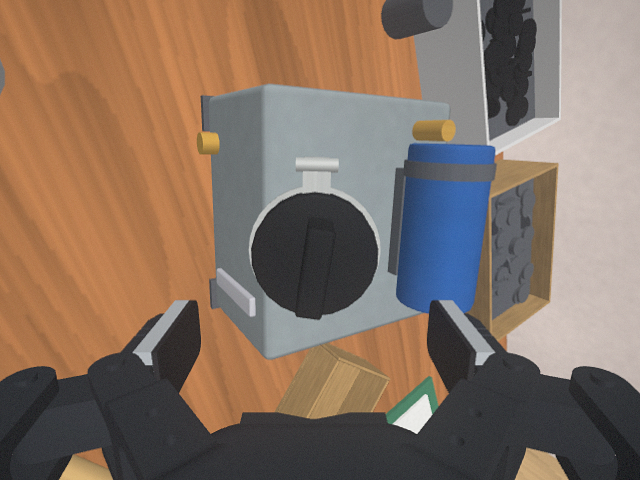

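The bar runs from (309,318) to (321,222), so the turn is about 0.12 rad, and its centre sits about 1.5–2 mm towards +x. I'll grip it there and screw in steps with force checks.

```bash
cat > screw.py <<'E'
from h import *
c=np.array([1.7,0.,88.])
t0=0.12
P=lambda t: (W(*(c-[0,0,1.7*(t-t0)])), q(TN(-np.pi/2+t)))
move_l(W(c[0],0,150),0.1,P(t0)[1]); move_l(P(t0)[0],0.1); st()
set_gripper(0.0); s0=st()
print('F',np.round(RN.inv().apply(s0['force']),1))
for t in np.append(np.arange(t0+.2,2.36,.2),2.38):
    move_ptp(*P(t)); s=get_state(); F=RN.inv().apply(s['force']); M=RN.inv().apply(s['moment'])
    print(round(t,2),'F',np.round(F,1),'M',np.round(M,2),'g',np.round(s['grasp_force'],0),'q6',round(s['joints'][5],2))
    c[:2]+=np.clip(F[:2]*0.03,-.5,.5)
    if np.linalg.norm(F)>45 or abs(M[2])>3: print('stop');break
st()
E
python3 screw.py
```

```text
26.77 [ 0.517  -0.1262  0.1958] F [ 0.2  0.8 -0.2] op 1.0 g 0.0 q6 0.09
27.43 [ 0.5164 -0.126   0.1954] F [-4.2  1.6  3.6] op 0.148 g 60.6 q6 0.09
F [-1.8  0.5  5.4]
0.32 F [-2.4 -0.9  5.7] M [-0.17  0.58 -0.17] g 61.0 q6 0.29
0.52 F [-2.1 -2.   6.5] M [-0.34  0.51 -0.19] g 61.0 q6 0.49
0.72 F [-0.9 -2.7  6.3] M [-0.51  0.37 -0.2 ] g 61.0 q6 0.69
0.92 F [-1.5 -3.1  6. ] M [-0.66  0.32 -0.18] g 61.0 q6 0.89
1.12 F [-1.3 -4.9  4. ] M [-0.92  0.29 -0.12] g 61.0 q6 1.09
1.32 F [-0.5 -5.   3.5] M [-1.11  0.23 -0.11] g 61.0 q6 1.29
1.52 F [-0.2 -5.7  5.3] M [-1.31  0.21 -0.15] g 61.0 q6 1.49
1.72 F [-0.3 -7.5  4.8] M [-1.51  0.25 -0.12] g 61.0 q6 1.69
1.92 F [-1.7 -7.3  3.2] M [-1.64  0.28 -0.18] g 61.0 q6 1.88
2.12 F [-1.6 -7.7  4.9] M [-1.8   0.33 -0.12] g 60.0 q6 2.08
2.32 F [-1.9 -8.1  4.5] M [-1.82  0.37 -0.16] g 60.0 q6 2.28
2.38 F [-1.2 -8.7  4. ] M [-1.67  0.38 -0.03] g 60.0 q6 2.34
31.07 [ 0.5182 -0.1293  0.1923] F [-5.2 -7.7  2.8] op 0.15 g 60.5 q6 2.34
```

Forces are low and no end stop has shown yet, so I'll turn a little further on the last joint.

Run:
```python
from h import *
j=np.array(get_state()['joints'])
for d in (.04,.08,.12,.16):
    k=j.copy();k[5]+=d; goto_joints(k); sleep(.05); s=get_state(); M=RN.inv().apply(s['moment']);F=RN.inv().apply(s['force'])
    print(d,np.round(M,2),np.round(F,1),round(s['joints'][5],3), round(s['joint_efforts'][5],2))
    if abs(M[2])>1: break
p=np.array(get_state()['position']); 
set_gripper(1.0); up=p+RN.apply([0,0,.07]); move_l(up,0.12); st()
move_ptp(W(0,0,160),q(TN(-np.pi/2)));
f=grab_frame("wrist");cv2.imwrite("pics/w6.png",f["img"][:,:,::-1]);look(f,["cap_grip"])
f=grab_frame("scene");cv2.imwrite("pics/s6.png",f["img"][:,:,::-1]);look(f,["funnel","tray","cap_grip"])
```

```text
0.04 [-0.67  0.65  0.51] [-2.7 -2.5  4.1] 2.377 0.52
0.08 [-0.4   0.73  0.92] [-3.7 -2.2  6.1] 2.416 0.93
0.12 [-0.34  0.87  1.37] [-3.8 -1.8  5.6] 2.455 1.37
33.4 [ 0.4811 -0.1197  0.2504] F [-0.1 -0.5  0.5] op 0.997 g 0.0 q6 2.46
cap_grip [ 0.5141 -0.1257  0.1893] neck mm [-4.  -0.2 84.2] 0.9
funnel [0.5827 0.166  0.0039] neck mm [-107.9  299.3  -69.5] 0.8
tray [ 0.5791  0.1351 -0.001 ] neck mm [-106.9  268.5  -75.9] 0.64
cap_grip [ 0.5162 -0.1291  0.1919] neck mm [-0.2 -3.  84.9] 0.72
```

View pics/w6.png

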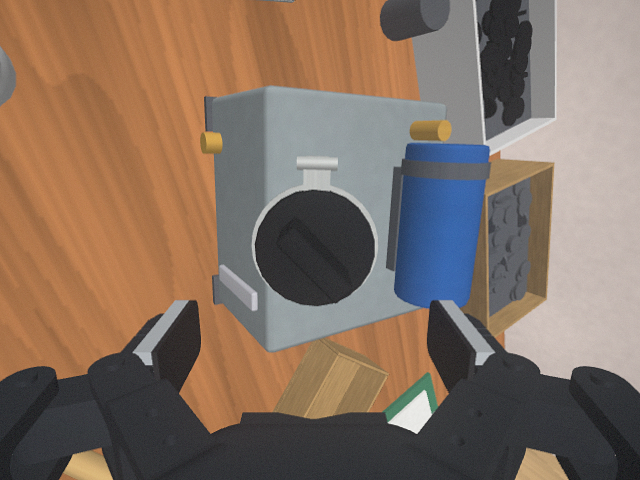

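View pics/s6.png

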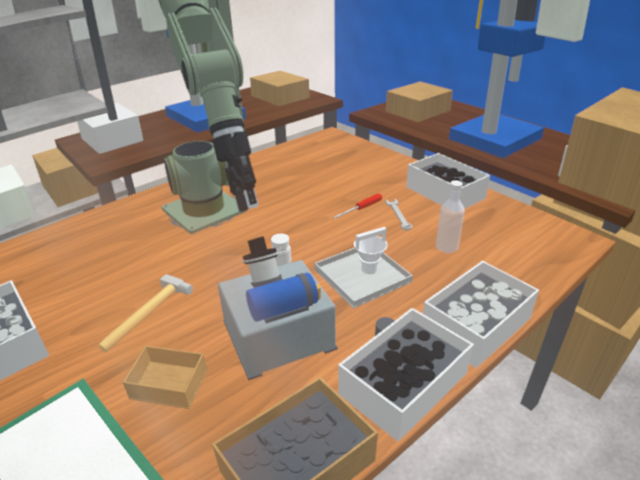

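The bar now points from (285,228) to (347,290), about 135° of turn, which matches the end stop, where I also felt the torque rise. The cap is flush, the funnel stands in the tray at (370,252), and the gripper is clear of everything.

```bash
python3 -c "
from workcell import *
print(finish_job())"
```

```text
the job is handed in; nothing more can be done
None
```

The funnel stands upright in the tray, the cap is shut and screwed to its stop, the gripper is clear, and the job was handed in at about 35 s; no verdict was returned.

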